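# Blow off a bar and hold it down in its fixture

### The arm

A 6-joint arm with a two-finger parallel gripper is mounted at the origin on a cart in front of the work surface, level with it; the furniture and walls round the work are solid. World frame = base frame: x ahead of the robot, y to its left, z up, the work surface at z = 0. Lengths are in mm, angles in rad, forces in N, time in s.
With the tool pointing down it reaches from about 400 to 925 mm from the base axis. Payload 12.5 kg.
Tool frame: the origin (TCP) lies between the finger pads; the fingertips stand 25 mm ahead of it and the grasp point (between the pads) lies 6 mm ahead of it; z points along the fingers, y is the line along which they close (so a half turn about z gives the same grasp; the last joint's range is limited). The gripper opens to 95 mm and grips with 3 to 60 N. Pads are 20 mm wide; open, the fingers measure 119 mm over their backs; the gripper's body (75 mm by 180 mm) begins 59 mm behind the grasp point.
Start: joints at [-1.425, 0.491, 1.559, -0, 1.092, -0.106], TCP at [155.739, -605.301, 239.661] pointing down, gripper open.
Joint ranges: [-3.1, 3.1], [-0.84, 2.19], [0.05, 2.79], [-1.13, 4.28], [0.06, 2.93], [-2.69, 2.69]. Speed limits (rad/s): [2.22, 2.22, 2.79, 3.14, 3.14, 3.14].

### API

Orientations are given as [roll, pitch, yaw] about the fixed x, y, z axes, in that order (R = Rz(yaw) Ry(pitch) Rx(roll)).
In Python, from cell import state, read_camera, job_done, cut_out gives the robot as it stands. The module is installed in compiled form; this text tells all that it offers.
- The arm moves only by the tool jog_arm, never from a script. Its argument "motion" is a list of rows, each a list of 2 entries, a list of its own where there are three numbers: the shift along the tool's x, y, z in mm, then the turn about the tool's z in rad. A call has 1 to 5 rows; each row is the pose to reach, as a shift and turn from the pose commanded when the call began, along the tool's axes at that moment; what a row does not reach only later rows make up. A row lasts 1/10 s, in which the tool goes at most 50 mm and 8.59 degrees, less where a joint would pass 70% of its speed; a pose out of reach is approached as far as the arm can. A call with a gripper value outside its range is refused whole. "grip" is the closure, from 0 (fully open) to 1 (shut), set as the call begins (left out, the last holds). The fingers move at their own pace and stop on an object; the grip force is fixed at half the most. Time passes only in rows, so rows that repeat a pose let the fingers close. It gives the time, the measured TCP pose, the force, the opening and the grip force at its end, in the units of the state.
- state(): the state, without advancing time (a new reading comes with each control period).
- read_camera(name): name is "side" or "top" or "wrist"; returns a dict with "img" (480x640x3 uint8, blue, green, red), "vertical_fov" (degrees; the focal length in pixels is half the picture's height over the tangent of half this angle, whatever the lens; pixels are square), "cx", "cy" (the principal point, pixels), "extrinsics" (4x4, takes a point from camera to world coordinates). Camera axes: x right, y up, looking along -z (the intrinsics and any distortion apply to the point x, -y, -z); pixel columns grow to the right and rows downward; lengths in mm; the calibration is good to about 2 mm. A picture is of the moment at which its call begins. There is no depth.
- job_done(): hands the job in; it is judged then, once.
Trained networks look in a picture, given as the dict that the camera call returned (one of the last four; its "shot" number tells which), for a name from the list of things; names that differ only in an ending like _2 or _b are one class to them, and where a whole thing is asked for, a point or a joint stands for the part that bears it (a point fixed in the world has none). Each returns a list of dicts, best first, with "p" (0 to 1); they miss things now and then, are a little off and sometimes report something else, mostly with a low value. They report only what shows in the picture. A call takes as long as a camera call.
- cut_out(name, picture): "region" (480x640 bool, what is visible of it) and "box" ([left, top, right, bottom] in pixels, round what is visible of it).
The state is a dict: "t": time; "joints": joint angles; "qvel": joint speeds; "tau": joint torques, N m; "eef_pos": TCP position; "tcp_rot": TCP orientation; "ft_force": force on the tool from outside, world axes, zero at the start; "moment": the same for the moment, N m; "opening": opening from 0.0 (shut) to 1.0 (fully open); "grip_force": force on a finger pad.
Only numpy, scipy, OpenCV 4.12 (cv2) and the standard library are available. Lean on these libraries where they do the work, as an engineer would, in place of code of your own. Each camera call takes 0.05 s, during which the arm holds its last target. There are 200 camera calls.

### The job

Blow the bar clean with the air gun on the bench stand: squeeze its trigger fully against the fixed grip between the fingers for at least half a second, then let it spring right back out. Then push down the fixture's sprung hold-down lever until it is level, pointer between the two marks and foot firmly on the bar, and keep it there: finish while still holding it, never pushing it on down to its stop. Leave the bar in its nest, and the bolt, the pliers and the bush where they are.

Things in the scene. Friction and masses are not known exactly. Their poses are not given: they have to be found in the camera images.
- blow_gun: Air blow gun lying on its side, fixed with its stand to the bench. Origin: on the bench under the centre of the gun's body. The aluminium body (34 mm diameter) and the thin nozzle lie along y, nozzle tip at y = -112 mm; the black grip leads from the body along -x. All at 75 mm above the bench; stand plate (245 x 80 x 10 mm, x from -130 to +115 mm) below, 50 mm free under the grip. z up.
- gun_grip: The gun's fixed black grip: bar 102 mm long (x from -18 to -120 mm), 22 mm thick along y, 30 mm high, with a hose coupling on its free end to x = -141 mm. Origin in the middle of the gun's body, 75 mm above the bench; axes as blow_gun.
- squeeze_point (a point): Point in the middle of the gun's fixed grip, 68 mm from the gun's body axis, 75 mm above the bench: squeeze here, along blow_gun's y (one finger on the grip's +y face 11 mm away, the other on the trigger).
- trigger_pad (a point): Point in the middle of the steel trigger strip (88 x 8 x 22 mm high) beside it, on the grip's -y side (nozzle side), 60 mm from the trigger's hinge. Released, the strip slants away from the grip and stands here with its centre about 32 mm from the grip's middle plane (46 to 48 mm over grip and trigger together); fully squeezed about 19 mm (34 mm together).
- trigger (a joint): Trigger angle about a vertical hinge at the gun's body, rad: 0 released (sprung out), 0.22 fully squeezed (stop). Needs about 3 N to start, 10 N at the stop, at trigger_pad; springs back when released. Counts as squeezed above 0.17 and as released below 0.04.
- fixture: Hold-down fixture fixed on a 6 mm sheet on the bench: dark steel plate 175 x 110 x 12 mm with a nest of two low ribs along y. Origin under the nest's middle at the plate's underside, 6 mm above the bench (nest floor 12 mm higher). Lever along x above it, handle at -x. z up. Gauge post, top at z = 90 mm, at x = -30, y = +26 mm, with two black marks 13 mm apart about z = 70 mm.
- lever_hinge (a point): Middle of the lever's hinge pin (axis along fixture's y), at fixture x = +75 mm, 76 mm above the bench.
- lever_pad (a point): Point on top of the lever's black round handle (22 mm diameter, 56 mm long, along the lever), 155 mm from the hinge along the lever and 11 mm above its middle line; push down here. Released it is about 132 mm above the bench; with the lever level 87 mm.
- foot: Sprung foot on a stem through the lever, 75 mm from the hinge; rubber pad 18 mm across. It meets the bar at about lever_angle = 0.23 and then gives against its own spring; with the lever level it presses the bar with about 5 N. Origin: on the lever's middle line.
- bar: Loose flat bar 26 x 150 x 8 mm with a short bolt standing up at either end (24 mm high over all), lying along fixture's y in the nest under the foot. Origin: centre of its underside.
- bolt: Bystander: loose hex bolt, 30 x 75 x 26 mm, lying on the bench near the gun.
- pliers: Bystander: pliers, 56 x 175 x 14 mm, lying at the back of the bench.
- bush: Bystander: dark turned ring, 24 mm across, 12 mm high, lying on the bench in front of the fixture.
- lever_angle (a joint): Lever angle, rad: 0 released, sprung up (handle 0.30 rad above level); 0.30 level (wanted; the marks stand for 0.24 to 0.36); 0.46 stop (must never go beyond 0.42). Needs about 1 N at the handle to start and about 7 N at level; rises again when let go.
- lever: The lever: steel bar 14 x 10 mm with a black round handle. Origin on the hinge, x along the lever away from the handle (handle from x = -130 to -186 mm).

How it is judged:
By the outcome, as a careful person would: the job done as asked, in the order asked, and still so for the second after the job is handed in, while the arm keeps its last pose, push and grip.
It also fails if it takes over 38 s, if anything falls off the work surface, if the arm or the gripper's body presses on something with over 40 N, if the wrist force passes 120 N, or if a joint passes its speed limit or range.

## Working session

There is one attempt and no reset: what is moved stays moved. The work goes in short steps, Python scripts to look and compute and a tool call to move; the robot and the scene stay as the last step left them, time stands still between calls to the robot, and variables do not carry over. Pictures are saved under pics/ and viewed, at most 10 in all, crops included, and the job is handed in when it is done.

Besides the shell and the picture viewer there is one more tool, called after "Emit:" as name(argument=value, ...) on one line, values as JSON. jog_arm: Moves the arm, as the interface text tells. Its arguments: {"type":"object","properties":{"motion":{"type":"array"},"grip":{"type":"number"}},"required":["motion"]}

```bash
mkdir -p pics
cat > h.py <<'E'
import numpy as np,cv2
from cell import *
def ray(c,u,v):
    f=240/np.tan(np.radians(c["vertical_fov"])/2);E=np.array(c["extrinsics"])
    d=E[:3,:3]@np.array([(u-c["cx"])/f,-(v-c["cy"])/f,-1]);return E[:3,3],d
def atz(c,u,v,z):
    o,d=ray(c,u,v);return o+d*(z-o[2])/d[2]
def proj(c,P):
    f=240/np.tan(np.radians(c["vertical_fov"])/2);E=np.array(c["extrinsics"])
    p=E[:3,:3].T@(np.array(P)-E[:3,3]);return np.array([c["cx"]-f*p[0]/p[2],c["cy"]+f*p[1]/p[2]])
E
python3 - <<'E'
from h import *
np.set_printoptions(precision=1,suppress=True)
s=state();print(s['t'],s['eef_pos'],s['tcp_rot'])
for n in ["top","side"]:
    c=read_camera(n);cv2.imwrite(f"pics/{n}0.png",c["img"])
    print(n,{k:v for k,v in c.items() if k not in("img","extrinsics")},np.array(c["extrinsics"]))
    for o in ["blow_gun","gun_grip","trigger","fixture","lever","lever_pad","foot","bar","bolt","pliers","bush"]:
        r=cut_out(o,c)
        for q in r[:2]:
            m=cv2.minAreaRect(np.argwhere(q["region"])[:,::-1].astype(np.float32))
            print(o,round(q["p"],2),q["box"],m)
E
```

```text
0.0 [ 155.7 -605.1  239. ] [-3.1 -0.   0.3]
top {'vertical_fov': 50.29061085070287, 'cx': 324.5192729745427, 'cy': 243.83051826719645, 'shot': 1} [[   0.     1.    -0.1  402.5]
 [  -1.     0.    -0.  -115.9]
 [  -0.     0.1    1.  1149.3]
 [   0.     0.     0.     1. ]]
blow_gun 0.97 [205.7, 209.7, 287.3, 319.7] ((250.22415161132812, 269.1234130859375), (73.07453918457031, 109.2103042602539), 17.52556800842285)
gun_grip 0.63 [213.5, 265.7, 240.8, 326.3] ((224.86697387695312, 296.110107421875), (12.451742172241211, 58.523189544677734), 16.699243545532227)
gun_grip 0.16 [324.0, 327.6, 358.7, 341.0] ((340.6531066894531, 331.41802978515625), (33.61714172363281, 12.329497337341309), 5.5275397300720215)
trigger 0.71 [238.1, 268.6, 249.8, 308.8] ((241.5345001220703, 287.5862121582031), (5.979274749755859, 41.27360534667969), 4.763641834259033)
fixture 0.9 [422.1, 192.1, 482.7, 289.3] ((452.68243408203125, 238.23391723632812), (50.72489547729492, 90.8415756225586), 13.392498970031738)
lever 0.69 [449.5, 199.8, 472.8, 287.2] ((458.847900390625, 242.57566833496094), (14.732614517211914, 84.998
[... 2317 characters left out ...]
, 348.3, 363.1, 431.7] ((339.4611511230469, 390.9571228027344), (20.6076602935791, 86.15866088867188), 21.250507354736328)
bolt 0.91 [213.2, 277.8, 243.6, 318.0] ((228.91827392578125, 300.239990234375), (15.804337501525879, 38.046051025390625), 27.552810668945312)
bolt 0.56 [259.3, 298.6, 410.5, 374.4] ((328.11431884765625, 344.7275695800781), (161.63348388671875, 51.952510833740234), 25.76932716369629)
pliers 0.69 [391.4, 244.4, 430.0, 278.7] ((414.62677001953125, 257.0318908691406), (54.42289733886719, 21.59726905822754), 46.12330627441406)
bush 0.75 [220.4, 353.4, 239.2, 371.3] ((229.0, 360.5), (15.0, 16.0), 90.0)
bush 0.26 [259.0, 211.1, 310.7, 226.4] ((285.0, 218.5), (13.0, 52.0), 90.0)
```

Run:
```python
import cv2
a=cv2.imread("pics/top0.png")[150:350,190:510];cv2.imwrite("pics/topc.png",cv2.resize(a,None,fx=2.5,fy=2.5,interpolation=3))
a=cv2.imread("pics/side0.png")[190:460,190:460];cv2.imwrite("pics/sidec.png",cv2.resize(a,None,fx=2.2,fy=2.2,interpolation=3))
```

```text
(no output)
```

View pics/topc.png

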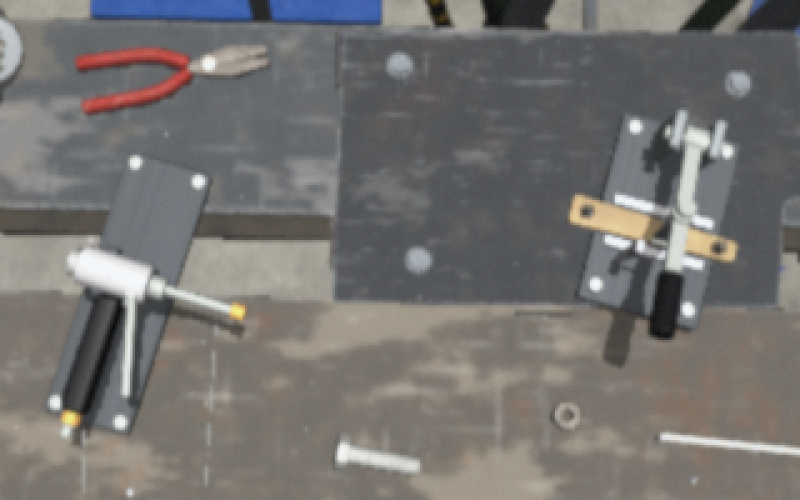

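View pics/sidec.png

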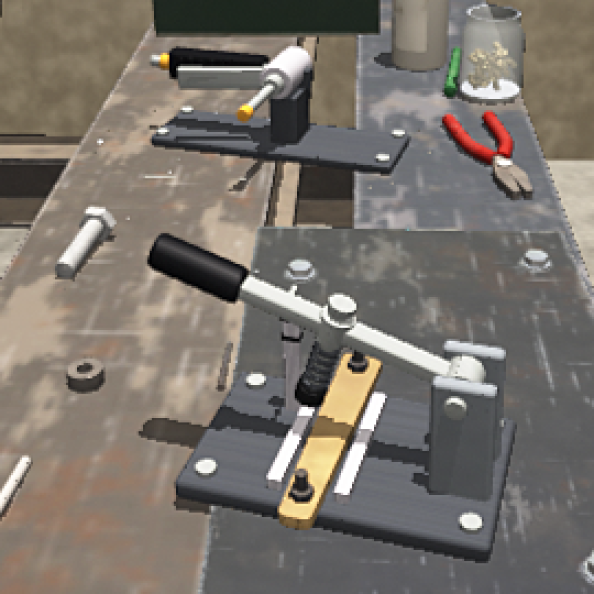

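```bash
cat > m.py <<'E'
from h import *
np.set_printoptions(precision=1,suppress=True)
T=read_camera("top");S=read_camera("side")
t=lambda u,v:(u/2.5+190,v/2.5+150)
s=lambda u,v:(u/2.2+190,v/2.2+190)
def tri(a,b):
    A=[];B=[]
    for c,p in((T,a),(S,b)):
        o,d=ray(c,*p);d=d/np.linalg.norm(d);M=np.eye(3)-np.outer(d,d);A.append(M);B.append(M@o)
    X=np.linalg.solve(A[0]+A[1],B[0]+B[1]);return X,np.linalg.norm(A[0]@X-B[0])*2
print("gun screws top z11");G=[atz(T,*t(*p),12) for p in [(135,162),(198,181),(55,402),(121,423)]];print(np.array(G))
print("side",np.array([atz(S,*s(*p),12) for p in [(398,132),(383,157),(187,109),(162,131)]]))
print("fix screws",np.array([atz(T,*t(*p),20) for p in [(635,127),(728,152),(596,284),(688,310)]]))
print("side",np.array([atz(S,*s(*p),20) for p in [(470,521),(255,380),(205,466)]]))
print("nozzle",tri(t(238,312),s(245,112)))
print("handle end",tri(t(662,333),s(160,250)))
print("handle start",tri(t(671,275),s(240,283)))
print("hinge",tri(t(695,142),s(460,372)))
print("coupling",tri(t(71,418),s(160,60)))
print("bolt ends",np.array([atz(T,*t(340,453),13),atz(T,*t(418,464),10)]),"bush",atz(T,*t(567,415),12))
E
python3 m.py
```

```text
gun screws top z11
[[622.   77.7  12. ]
 [605.8  19.9  12. ]
 [404.8 138.5  12. ]
 [387.9  79.4  12. ]]
side [[624.   79.9  12. ]
 [608.4  20.8  12. ]
 [407.3 138.5  12. ]
 [390.9  80.   12. ]]
fix screws [[ 662.9 -373.2   20. ]
 [ 641.8 -456.4   20. ]
 [ 519.9 -337.5   20. ]
 [ 498.7 -418.6   20. ]]
side [[ 644.6 -453.1   20. ]
 [ 521.5 -335.8   20. ]
 [ 500.6 -416.4   20. ]]
nozzle (array([485. , -25.4,  75.3]), np.float64(3.1573180865221944))
handle end (array([ 472.3, -367.8,  130.1]), np.float64(3.522204758241588))
handle start (array([ 519.5, -379.3,  116.3]), np.float64(1.6502225947887263))
hinge (array([ 638.9, -410.1,   81.4]), np.float64(3.965107702028035))
coupling (array([390. , 109.7,  76.4]), np.float64(3.753579530300635))
bolt ends [[ 366.5 -114.2   13. ]
 [ 358.6 -182.8   10. ]] bush [ 404.3 -313.1   12. ]
```

Run:
```python
from h import *
s=state();print(s['t'],s['eef_pos'],s['tcp_rot'],s['joints'])
a=cv2.imread("pics/side0.png");b=cv2.imread("pics/top0.png")
cv2.imwrite("pics/both.png",cv2.resize(np.vstack([a[:250],b]),None,fx=.8,fy=.8))
```

```text
1.3 [ 155.72568032 -605.29303951  239.68035466] [3.14149249e+00 1.79858679e-05 2.51788981e-01] [-1.42461684e+00  4.90863045e-01  1.55891031e+00 -8.25713538e-06
  1.09171780e+00 -1.05605692e-01]
```

View pics/both.png

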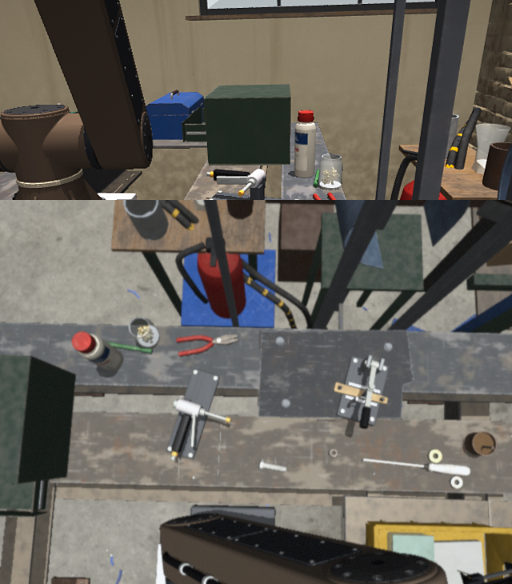

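Emit:
jog_arm(motion=[[[40,-20,0],0],[[85,-41,0],0],[[128,-62,0],0],[[170,-83,0],0],[[213,-103,0],0]], grip=0)

```text
t: 1.8
eef_pos: [337.5, -451.1, 239.8]
tcp_rot: [3.141, -0.0, 0.252]
ft_force: [0.7, -1.1, 0.2]
opening: 0.999
grip_force: 0.0
```

Emit:
jog_arm(motion=[[[43,-21,0],0],[[85,-42,0],0],[[128,-62,0],0],[[170,-83,0],0],[[182,-125,0],0]])

```text
t: 2.3
eef_pos: [484.5, -285.3, 239.3]
tcp_rot: [3.14, -0.001, 0.253]
ft_force: [0.9, 0.1, 0.4]
opening: 1.002
grip_force: 0.0
```

Emit:
jog_arm(motion=[[[10,-47,0],0],[[18,-94,0],0],[[25,-140,0],0],[[33,-187,0],0],[[40,-233,0],0]])

```text
t: 2.8
eef_pos: [461.7, -48.7, 239.8]
tcp_rot: [3.141, -0.001, 0.252]
ft_force: [1.8, 0.7, 0.5]
opening: 1.002
grip_force: 0.0
```

Emit:
jog_arm(motion=[[[5,-40,0],0.13],[[10,-80,15],0.26],[[15,-115,35],0.4],[[20,-140,50],0.52],[[20,-140,50],0.52]])

```text
t: 3.3
eef_pos: [445.6, 92.3, 188.2]
tcp_rot: [3.141, 0.002, -0.269]
ft_force: [0.5, -0.5, 0.2]
opening: 0.996
grip_force: 0.0
```

Run:
```python
from h import *
np.set_printoptions(precision=1,suppress=True)
c=read_camera("wrist");s=state();print(s['t'],s['eef_pos'],s['tcp_rot'],s['joints'])
im=c["img"].copy()
O=np.array([513.6,77.4]);a=-.268;X=np.array([np.cos(a),np.sin(a)]);Y=np.array([-np.sin(a),np.cos(a)])
P=lambda x,y,z:np.r_[O+x*X+y*Y,z]
for p in [(-18,11,90),(-120,11,90),(-120,-11,90),(-18,-11,90),(0,-112,75),(-68,0,90),(-68,-32,86)]:
    q=proj(c,P(*p));print(p,q);cv2.circle(im,tuple(int(round(v)) for v in q),3,(0,0,255),1)
cv2.imwrite("pics/w1.png",im)
for n in["gun_grip","trigger"]:
    for q in cut_out(n,c)[:1]:
        print(n,q["p"],q["box"],cv2.minAreaRect(np.argwhere(q["region"])[:,::-1].astype(np.float32)))
```

```text
3.35 [446.3  91.1 189.1] [ 3.1  0.  -0.3] [ 0.1  0.3  2.  -0.   0.8  1.9]
(-18, 11, 90) [295.7 169.3]
(-120, 11, 90) [298.3 323.5]
(-120, -11, 90) [331.1 323.5]
(-18, -11, 90) [332.  169.3]
(0, -112, 75) [491.9 138.3]
(-68, 0, 90) [314.3 248.8]
(-68, -32, 86) [363.9 247.1]
gun_grip 0.75 [295.9, 166.5, 332.2, 325.3] ((315.2730407714844, 244.43128967285156), (157.0245819091797, 35.81888961791992), 89.31793975830078)
trigger 0.63 [333.0, 159.7, 378.3, 288.9] ((358.16522216796875, 220.9767303466797), (131.9029083251953, 14.912383079528809), 76.41400909423828)
```

View pics/w1.png

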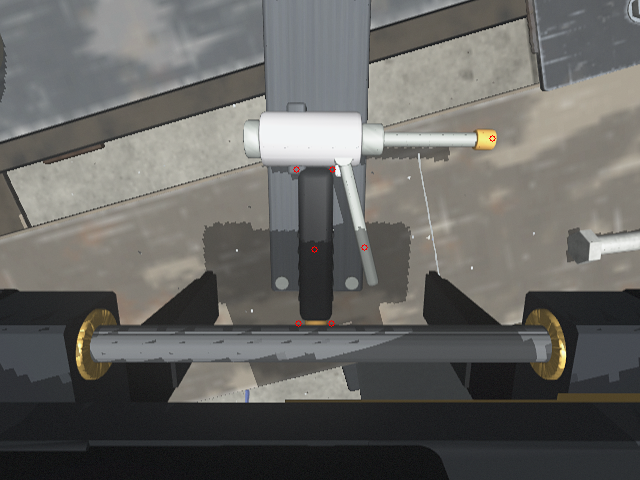

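Emit:
jog_arm(motion=[[[0,0,35],0],[[0,0,70],0],[[0,0,95],0],[[0,0,109],0],[[0,0,109],0]])

```text
t: 3.95
eef_pos: [446.6, 89.0, 79.7]
tcp_rot: [3.141, 0.002, -0.268]
ft_force: [-0.6, 0.8, 1.1]
opening: 1.004
grip_force: 0.0
```

Emit:
jog_arm(motion=[[[0,0,0],0],[[0,0,0],0],[[0,0,0],0],[[0,0,0],0],[[0,0,0],0]], grip=0.55)

```text
t: 4.45
eef_pos: [446.5, 90.0, 80.9]
tcp_rot: [3.141, 0.0, -0.268]
ft_force: [-2.3, -4.4, 1.6]
opening: 0.633
grip_force: 1.8
```

Emit:
jog_arm(motion=[[[0,0,0],0],[[0,0,0],0],[[0,0,0],0],[[0,0,0],0],[[0,0,0],0]], grip=0.75)

```text
t: 4.95
eef_pos: [445.3, 90.1, 80.4]
tcp_rot: [3.141, 0.003, -0.268]
ft_force: [-6.6, -1.4, 2.4]
opening: 0.348
grip_force: 29.9
```

Emit:
jog_arm(motion=[[[0,0,0],0],[[0,0,0],0],[[0,0,0],0],[[0,0,0],0],[[0,0,0],0]])

```text
t: 5.45
eef_pos: [445.3, 90.1, 80.4]
tcp_rot: [3.14, 0.003, -0.268]
ft_force: [-6.3, -1.6, 3.1]
opening: 0.348
grip_force: 29.9
```

Emit:
jog_arm(motion=[[[0,0,0],0],[[0,0,0],0],[[0,0,0],0],[[0,0,0],0],[[0,0,0],0]])

```text
t: 5.95
eef_pos: [445.3, 90.1, 80.4]
tcp_rot: [3.14, 0.003, -0.268]
ft_force: [-6.0, -1.0, 3.6]
opening: 0.347
grip_force: 29.9
```

Run:
```python
from h import *
c=read_camera("wrist");cv2.imwrite("pics/w2.png",c["img"][100:400,150:500])
```

```text
(no output)
```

View pics/w2.png

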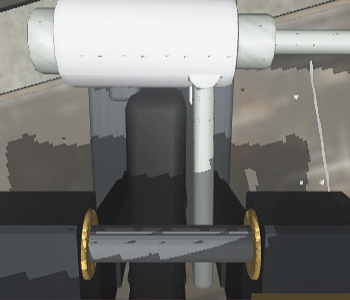

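The picture shows the trigger strip (crop cols 192–215) lying parallel to the grip (125–187) between the closed fingers: fully squeezed. Opening, checking the release, then lifting.

Emit:
jog_arm(motion=[[[0,0,0],0],[[0,0,0],0],[[0,0,0],0],[[0,0,0],0],[[0,0,0],0]], grip=0)

```text
t: 6.5
eef_pos: [447.1, 90.1, 80.7]
tcp_rot: [-3.141, -0.001, -0.268]
ft_force: [-0.7, 0.2, 0.0]
opening: 0.715
grip_force: 0.0
```

Emit:
jog_arm(motion=[[[0,0,0],0],[[0,0,0],0],[[0,0,-10],0],[[0,0,-35],0],[[0,0,-70],0]])

```text
t: 7.0
eef_pos: [445.9, 90.1, 151.1]
tcp_rot: [3.141, 0.003, -0.268]
ft_force: [0.4, -0.3, -0.4]
opening: 0.995
grip_force: 0.0
```

Emit:
jog_arm(motion=[[[0,0,-30],0],[[0,0,-65],0],[[0,0,-90],0],[[0,0,-105],0],[[0,0,-105],0]])

```text
t: 7.5
eef_pos: [447.0, 90.2, 257.9]
tcp_rot: [-3.14, -0.004, -0.268]
ft_force: [0.5, 0.1, -0.6]
opening: 1.001
grip_force: 0.0
```

Run:
```python
from h import *
c=read_camera("wrist");s=state();print(s['t'],s['eef_pos'],s['tcp_rot'])
for n in["gun_grip","trigger"]:
    for q in cut_out(n,c)[:1]:
        print(n,q["p"],q["box"],cv2.minAreaRect(np.argwhere(q["region"])[:,::-1].astype(np.float32)))
```

```text
7.55 [446.56892581  90.20100976 256.48677641] [-3.14097089e+00 -1.89900681e-03 -2.68113526e-01]
gun_grip 0.64 [298.8, 166.5, 328.8, 308.2] ((315.0, 235.5), (141.0, 28.0), 90.0)
trigger 0.69 [327.7, 157.4, 365.3, 260.1] ((348.73529052734375, 206.94119262695312), (105.50300598144531, 11.641711235046387), 75.96376037597656)
```

Emit:
jog_arm(motion=[[[17,43,0],0],[[35,87,0],0],[[53,130,0],0],[[71,173,0],0],[[88,217,0],0]])

```text
t: 8.15
eef_pos: [473.6, -144.2, 254.5]
tcp_rot: [-3.141, 0.002, -0.268]
ft_force: [1.1, 0.7, 0.7]
opening: 0.999
grip_force: 0.0
```

Emit:
jog_arm(motion=[[[18,43,0],0],[[36,87,0],0],[[54,130,0],0],[[71,173,10],0],[[88,217,20],0]])

```text
t: 8.65
eef_pos: [501.0, -376.8, 234.0]
tcp_rot: [-3.141, 0.001, -0.268]
ft_force: [0.3, -0.0, 0.4]
opening: 1.001
grip_force: 0.0
```

Emit:
jog_arm(motion=[[[0,0,0],0],[[0,0,0],0]], grip=1)

```text
t: 8.85
eef_pos: [500.7, -375.3, 233.6]
tcp_rot: [-3.14, 0.003, -0.27]
ft_force: [0.3, 0.8, 0.7]
opening: 0.88
grip_force: 0.0
```

Run:
```python
from h import *
np.set_printoptions(precision=1,suppress=True)
c=read_camera("wrist");s=state();print(s['t'],s['eef_pos'],s['tcp_rot'])
im=c["img"].copy()
a=-.254;X=np.array([np.cos(a),np.sin(a)]);Y=np.array([-np.sin(a),np.cos(a)])
H=np.array([502,-375])+144.9*X
L=lambda d,n,y=0:np.r_[H+(-d*np.cos(.3)+n*np.sin(.3))*X+y*Y,76+d*np.sin(.3)+n*np.cos(.3)]
print("hinge",H)
for p in [(130,11),(155,11),(186,11),(0,0),(155,0,11),(155,0,-11)]:
    q=proj(c,L(*p));print(p,q);cv2.circle(im,tuple(int(round(v)) for v in q),3,(0,0,255),1)
cv2.imwrite("pics/w3.png",im)
```

```text
8.9 [ 501.  -374.5  234.4] [-3.1  0.  -0.3]
hinge [ 642.3 -411.4]
(130, 11) [318.8 209.2]
(155, 11) [319.3 247.8]
(186, 11) [320.  296.2]
(0, 0) [316.4  23.5]
(155, 0, 11) [303.2 248.5]
(155, 0, -11) [335.9 248. ]
```

View pics/w3.png

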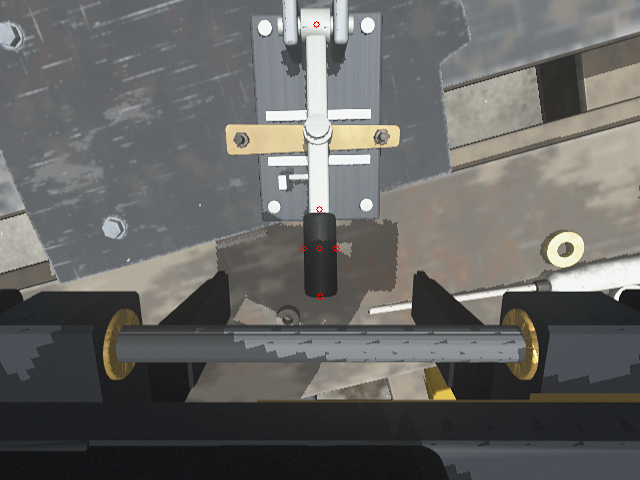

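Emit:
jog_arm(motion=[[[0,0,10],0],[[0,0,20],0],[[0,0,30],0],[[0,0,40],0],[[0,0,45],0]])

```text
t: 9.4
eef_pos: [501.2, -374.5, 189.3]
tcp_rot: [-3.141, 0.001, -0.268]
ft_force: [-0.4, -0.3, -0.3]
opening: 0.424
grip_force: 0.0
```

Emit:
jog_arm(motion=[[[0,0,3],0],[[0,0,6],0],[[0,0,10],0],[[0,0,10],0],[[0,0,10],0]])

```text
t: 9.9
eef_pos: [501.4, -375.1, 180.7]
tcp_rot: [3.141, -0.0, -0.268]
ft_force: [-1.4, -0.1, -0.2]
opening: 0.022
grip_force: 0.0
```

Emit:
jog_arm(motion=[[[0,0,0],0],[[0,0,0],0],[[0,0,0],0],[[0,0,0],0],[[0,0,0],0]])

```text
t: 10.4
eef_pos: [501.3, -375.0, 180.7]
tcp_rot: [3.142, -0.0, -0.268]
ft_force: [0.3, -0.5, 0.4]
opening: 0.003
grip_force: 0.0
```

Emit:
jog_arm(motion=[[[0,0,8],0],[[0,0,16],0],[[-1,0,22],0],[[-2,0,28],0],[[-2,0,34],0]])

```text
t: 10.9
eef_pos: [499.2, -374.4, 146.0]
tcp_rot: [-3.142, 0.0, -0.268]
ft_force: [-0.3, 0.0, 0.4]
opening: 0.004
grip_force: 0.7
```

Emit:
jog_arm(motion=[[[-2,0,5],0],[[-3,0,10],0],[[-4,0,15],0],[[-5,0,20],0],[[-5,0,20],0]])

```text
t: 11.4
eef_pos: [494.5, -373.1, 126.1]
tcp_rot: [-3.142, 0.0, -0.268]
ft_force: [1.2, 0.1, 2.4]
opening: 0.004
grip_force: 1.1
```

Emit:
jog_arm(motion=[[[-1,0,4],0],[[-2,0,8],0],[[-3,0,11],0],[[-3,0,14],0],[[-3,0,14],0]])

```text
t: 11.9
eef_pos: [492.0, -372.6, 112.7]
tcp_rot: [3.141, -0.001, -0.268]
ft_force: [2.7, -0.3, 5.8]
opening: 0.005
grip_force: 3.1
```

Emit:
jog_arm(motion=[[[0,0,0],0],[[0,0,0],0],[[0,0,0],0]])

```text
t: 12.2
eef_pos: [492.0, -372.6, 112.9]
tcp_rot: [3.141, -0.001, -0.268]
ft_force: [2.4, -0.3, 4.9]
opening: 0.004
grip_force: 2.8
```

Run:
```python
from h import *
c=read_camera("side");s=state();print(s['t'],s['eef_pos'],s['ft_force'])
cv2.imwrite("pics/s2.png",cv2.resize(c["img"][260:460,230:440],None,fx=2.8,fy=2.8,interpolation=3))
```

```text
12.25 [ 492.02061671 -372.6247691   112.95767321] [ 4.03337799 -0.52966517  4.91566465]
```

View pics/s2.png

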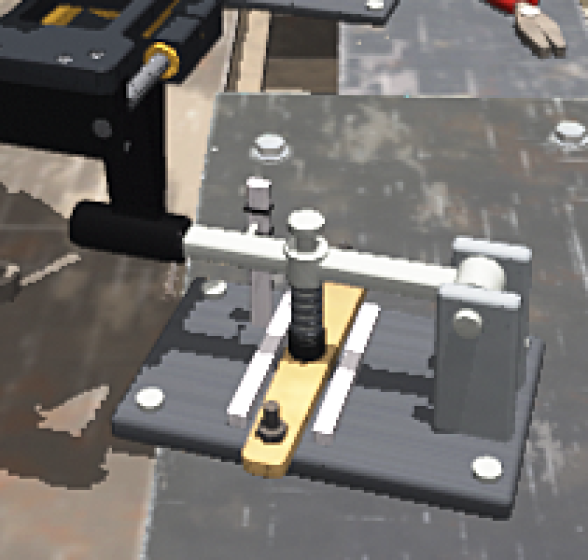

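Run:
```python
from h import *
np.set_printoptions(precision=1,suppress=True)
c=read_camera("side")
q=cut_out("lever",c)
for r in q[:1]: print(r["p"],r["box"],[ (u,np.flatnonzero(r["region"][:,u])[[0,-1]]) for u in (300,315,330,360,380) if r["region"][:,u].any()])
a=-.254;X=np.array([np.cos(a),np.sin(a)]);Y=np.array([-np.sin(a),np.cos(a)]);H=np.array([642.3,-411.4])
for al in(.2,.25,.3,.35):
    t=.3-al;L=lambda d,n=0,y=0:np.r_[H+(-d*np.cos(t)+n*np.sin(t))*X+y*Y,76+d*np.sin(t)+n*np.cos(t)]
    print(al,*[((proj(c,L(*p))-[230,260])*2.8) for p in((0,),(130,),(186,),(128,0,-7),(75+9,0,-7))])
print(state()["t"])
```

```text
0.2 [476.8 291.1] [188.8 216.9] [ 74.4 187.4] [187.5 226.5] [282.3 251.1]
0.25 [476.8 291.1] [188.4 229.1] [ 74.4 204.6] [187.  238.5] [281.7 259.1]
0.3 [476.8 291.1] [188.6 241.3] [ 75.4 221.7] [187.3 250.7] [281.7 267.2]
0.35 [476.8 291.1] [189.5 253.5] [ 77.2 238.8] [188.2 262.8] [282.  275.3]
12.35
```

Run:
```python
from h import *
np.set_printoptions(precision=1,suppress=True)
c=read_camera("side");print(state()["ft_force"],state()["eef_pos"])
a=-.254;X=np.array([np.cos(a),np.sin(a)]);Y=np.array([-np.sin(a),np.cos(a)]);F=np.array([642.3,-411.4])-75*X
for z in(90,76.5,70,63.5): print(z,[(proj(c,np.r_[F-30*X+y*Y,z+6])-[295,310])*10 for y in(26,20,10)])
cv2.imwrite("pics/s3.png",cv2.resize(c["img"][310:370,295:365],None,fx=10,fy=10,interpolation=cv2.INTER_NEAREST))
```

```text
[ 3.1 -0.   5.6] [ 492.  -372.6  112.9]
90 [array([272.2, 148.8]), array([257.6, 173. ]), array([232.7, 214.4])]
76.5 [array([274.5, 239.3]), array([260. , 264.1]), array([235.3, 306.4])]
70 [array([275.5, 282.3]), array([261.1, 307.4]), array([236.6, 350.2])]
63.5 [array([276.6, 325.1]), array([262.2, 350.4]), array([237.8, 393.7])]
```

View pics/s3.png

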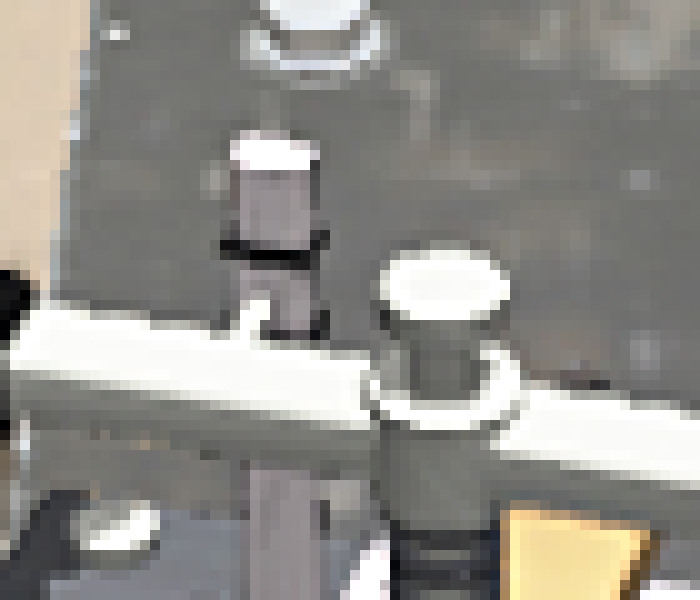

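Emit:
jog_arm(motion=[[[0,0,1],0],[[0,0,1],0],[[0,0,1],0],[[0,0,1],0],[[0,0,1],0]])

```text
t: 12.9
eef_pos: [492.0, -372.6, 112.0]
tcp_rot: [3.141, -0.001, -0.268]
ft_force: [2.0, 0.1, 7.0]
opening: 0.006
grip_force: 3.3
```

```bash
python3 -c "
from cell import *
print(job_done())"
```

```text
the job is handed in; nothing more can be done
None
```

I squeezed the trigger fully for over 1 s and it sprang back out. I then pushed the lever level, pointer between the marks and 7 N on the handle, and handed the job in at 12.9 s with the arm still holding it; no verdict came back.

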